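# Fit the spring-loaded cover on the air valve body

### The arm

A 7-joint arm with a two-finger parallel gripper is mounted at the origin on the work surface. World frame = base frame: x ahead of the robot, y to its left, z up, the work surface at z = 0. Lengths are in m, angles in rad, forces in N, time in s.
With the tool pointing down it reaches from about 0.425 to 0.875 m from the base axis. Payload 8.4 kg.
Tool frame: the origin (TCP) lies midway between the tips of the shut fingers; the grasp point (between the pads) lies env.grasp_offset behind it (env.grasp_offset is the distance from the TCP to the grasp point, in m); z points along the fingers, y is the line along which they close (so a half turn about z gives the same grasp; the last joint's range is limited). The gripper opens to 85 mm and grips with 20 to 120 N. Pads are 22 mm wide; open, the fingers measure 114 mm over their backs; the gripper's body (76 mm by 85 mm) begins 54 mm behind the grasp point. The pads swing forward as they close: fully open they stand 13 mm farther back than shut.
Start: joints at [-1.374, 0.333, 0.04, 1.465, -0.013, 1.343, -0.059], TCP at [0.189, 0.622, 0.231] pointing down, gripper open.
Joint ranges: [-2.58, 2.58], [-0.38, 2.09], [-1.3, 1.39], [0.25, 2.4], [-1.5, 4.64], [0.08, 2.09], [-2.65, 2.65]. Speed limits (rad/s): [2.22, 2.22, 2.79, 2.79, 3.14, 3.14, 3.14].

### API

Orientations are given as a 3x3 rotation matrix whose columns are the frame's x, y, z axes.
In Python, from plant import monitor, imaging, job, env gives the robot as it stands. The module is installed in compiled form; this text tells all that it offers.
- The arm moves only by the tool advance, called as a command line: name --argument value ..., lists and objects as JSON in quotes. Schema: {"type":"object","properties":{"rows":{"type":"array","items":{"type":"array","items":{"type":"array","items":{"type":"number"},"minItems":7,"maxItems":7},"minItems":1,"maxItems":20},"minItems":1,"maxItems":1},"grip_force":{"type":"number"},"only":{"type":"string"},"quiet":{"type":"boolean"},"lines":{"type":"string"}},"required":["rows"],"additionalProperties":false}. rows is a list that holds a single list of rows (three levels of brackets), with 1 to 20 rows, each of 7 numbers: a rotation vector rx, ry, rz in parts of the range, where 1.0 means pi rad, then dx, dy, dz in shares of 1 m (1.0 is 1 m), then the opening from 0.0 (shut) to 1.0 (fully open); each row is the pose to reach, as a shift and turn from the pose commanded when the call began, along the tool's axes at that moment; what a row does not reach only later rows make up. A row lasts 1/10 s, in which the tool goes at most 0.05 m and 0.15 rad, less where a joint would pass 70% of its speed; a pose out of reach is approached as far as the arm can. The fingers move at their own pace and stop on an object; grip_force is the grip in N (left out, the last holds). Time passes only in rows, so rows that do not move let the fingers close. The tool returns the time, the measured TCP pose, the force, the opening and the grip force at its end. only (a regular expression) keeps the lines of the reply that match it, lines (a string "A,B") keeps lines A to B, and quiet returns only ok. A shift or turn number past 1, either way, is cut back to 1. Input that does not fit is refused with a message, and nothing moves.
- monitor.read_state(): the state, without advancing time (a new reading comes with each control period).
- imaging.capture(name): name is "scene" or "top" or "wrist"; returns a dict with "frame" (420x560x3 uint8, blue, green, red), "z_map" (420x560 float32, m along the optical axis (not along the pixel's ray), 0 where there is no reading), "K" (3x3 intrinsics, pixels), "k1" (the pictures are not rectified: a ray, as slopes to the right and down, at radius r is drawn at 1 + k1 r^2 times it, then the intrinsics apply), "origin" and "attitude" of the camera in the world. Camera axes: x right, y up, looking along -z (the intrinsics and any distortion apply to the point x, -y, -z); pixel columns grow to the right and rows downward; lengths in m; the calibration is good to about 2 mm. A picture is of the moment at which its call begins.
- job.close_job(): hands the job in; it is judged then, once.
The state is a dict: "time_s": time; "qpos": joint angles; "dq": joint speeds; "tau": joint torques, N m; "eef_pos": TCP position; "ee_rot": TCP orientation; "contact_force": force on the tool from outside, world axes, zero at the start; "torque": the same for the moment, N m; "gripper_width": opening from 0.0 (shut) to 1.0 (fully open); "grip_force": force on a finger pad.
Only numpy, scipy, OpenCV 4.12 (cv2) and the standard library are available. Lean on these libraries where they do the work, as an engineer would, in place of code of your own. Each camera call takes 0.05 s, during which the arm holds its last target. There are 200 camera calls.

### The job

Pick up the loose metal cover by its rib and slide it onto the bolted-down valve body, its tongue going in under the overhanging lip, until the blind hole underneath drops over the locating pin. Then press the cover down against the spring until it sits flush and square on the valve body, and finish like that, still holding it down (it springs up if let go). Leave the spray can, socket and wrench where they are.

Things in the scene. Friction and masses are not known exactly. Their poses are not given: they have to be found in the camera images.
- cover: Loose bare metal cover, about 0.4 kg, flat on the bench: block 90 (x) x 80 (y) x 19 mm high, rib on top 60 (x) x 14 (y) x 26 mm high. A tongue 40 wide (y), 6 mm thick, level with the underside, sticks out 14 mm from the middle of its +x side. Blind hole in the underside, 15 mm across, 15 mm deep, 2 mm chamfer. Origin: centre of the underside, on the hole's axis; z up.
- cover_rib (a point): Point on the cover's rib to grip with the fingers closing along the cover's y: 41 mm above the cover's origin, 22 mm above the block's top.
- tongue_tip (a point): Middle of the end face of the cover's tongue: 59 mm along x and 3 mm up from the cover's origin.
- valve_body: Bare metal valve body bolted to the bench, 126 (x, -55 to +71 mm) x 100 mm (y); flat top face 45 mm above the bench, locating pin standing on it at the origin. Home: cover's origin on the pin's axis, its x along this x, underside on the face; the tongue then ends 3 mm short of the wall at +x. Origin: on the bench under the pin; z up.
- pin_tip (a point): Flat top of the steel locating pin, 13 mm above the face (58 mm above the bench). The pin is 12 mm in diameter; its top 5 mm taper to 6 mm.
- lip_edge (a point): Middle of the lip's lower front edge, 49 mm along +x from the pin, 26 mm above the face. The lip (6 mm thick, 90 wide along y) reaches back from a wall whose inner side is at x = +62 mm, top 32 mm above the face. It blocks the tongue from above: slide the cover in along +x with its underside more than 13 mm (pin) and less than 20 mm (lip) above the face.
- spring_seat_ring (a joint): Spring-loaded steel ring (52 mm outside, 17 mm inside) around the pin, standing 6 mm above the face: 0 = up, grows as it is pushed down, 0.006 m when level with the face. The spring pushes with 8 N at 0 and 13 N at 0.006 m, more than the cover's weight: about 10 N of extra push seats the cover.
- spray_can: Bystander: standing red spray can, 64 mm in diameter, 170 mm high. Origin: centre of its underside.
- socket: Bystander: standing steel socket, 36 mm in diameter, 42 mm high. Origin: centre of its underside.
- wrench: Bystander: steel wrench, 200 mm long, lying on the bench. Origin: under its middle; its length along its x.
Things that resemble listed ones, but are neither listed nor needed, are in the scene too. What is shaped like the cover but black, orange or yellow is not meant.

How it is judged:
By the outcome, as a careful person would: the job done as asked, in the order asked, and still so for the second after the job is handed in, while the arm keeps its last pose, push and grip.
It also fails if it takes over 42 s, if anything falls off the work surface, if the arm or the gripper's body presses on something with over 40 N, if the wrist force passes 120 N, or if a joint passes its speed limit or range.

## Working session

There is one attempt and no reset: what is moved stays moved. The work goes in short steps, Python scripts to look and compute and a tool call to move; the robot and the scene stay as the last step left them, time stands still between calls to the robot, and variables do not carry over. Pictures are saved under pics/ and viewed, at most 10 in all, crops included, and the job is handed in when it is done.

```bash
mkdir -p pics
```

Create h.py:
```python
import numpy as np, cv2
from plant import monitor, imaging, job, env
def cap(n,save=None):
    c=imaging.capture(n)
    if save: cv2.imwrite('pics/'+save,c['frame']); np.savez('pics/'+save+'.npz',**c)
    return c
def load(s): return dict(np.load('pics/'+s+'.npz'))
def pts(c):
    """world points for every pixel (NaN w/o depth)"""
    h,w=c['z_map'].shape; u,v=np.meshgrid(np.arange(w),np.arange(h))
    d=ray(c,np.stack([u,v],-1).reshape(-1,2)).reshape(h,w,2); z=c['z_map']
    P=np.stack([d[...,0]*z,-d[...,1]*z,-z],-1)
    W=P@c['attitude'].T+c['origin']; W[z<=0]=np.nan; return W
def ray(c,px):
    return cv2.undistortPoints(np.float64(px).reshape(-1,1,2),c['K'],np.array([float(c['k1']),0,0,0])).reshape(-1,2)
```

Run:
```python
from h import *
a=cap('scene','s0.png');b=cap('top','t0.png')
for c in(a,b):print(c['origin'],c['attitude'].round(3).tolist(),c['K'].tolist(),c['k1'])
s=monitor.read_state();print(s['eef_pos'],s['ee_rot'],env.grasp_offset,s['contact_force'])
cv2.imwrite('pics/w0.png',cap('wrist','w0.png')['frame'])
```

```text
[0.96480809 0.33775001 0.91572919] [[-0.748, -0.531, 0.399], [0.664, -0.612, 0.43], [0.016, 0.586, 0.81]] [[488.40940742422555, 0.0, 281.18999956545326], [0.0, 488.40940742422555, 214.4606521382719], [0.0, 0.0, 1.0]] -0.07981470670168597
[ 0.43830169 -0.09947814  1.04793222] [[-0.013, 0.992, -0.128], [-1.0, -0.013, 0.001], [-0.0, 0.128, 0.992]] [[492.38582740218635, 0.0, 280.5795743645784], [0.0, 492.38582740218635, 203.98234972813177], [0.0, 0.0, 1.0]] -0.0949344769305292
[0.18939349 0.62136342 0.23052008] [[-9.56572351e-01  2.91494843e-01 -3.07453680e-04]
 [ 2.91494979e-01  9.56571280e-01 -1.43672628e-03]
 [-1.24696942e-04 -1.46395384e-03 -9.99998921e-01]] 0.0187 [-0.16419485 -0.40361154  0.25107658]
```

View pics/t0.png

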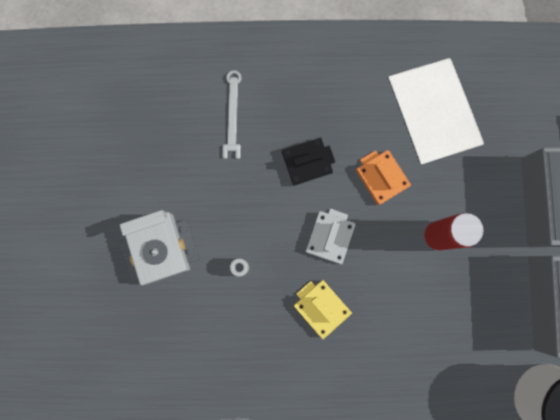

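View pics/s0.png

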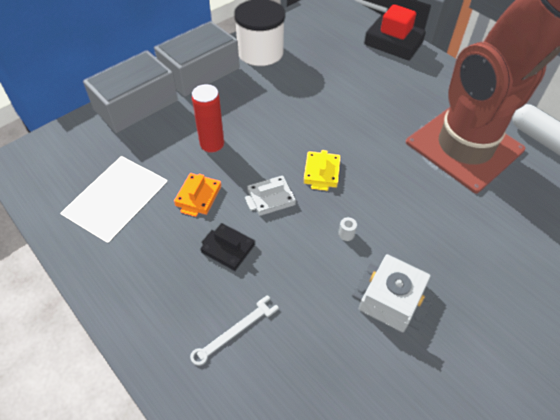

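Top view: candidates for the cover are grey (331,237), black (308,161), orange (383,177) and yellow (323,309). The grey one is bare metal, so it is the one meant, with its tongue towards (338,214). The valve body is at (155,248) with its lip at (145,222). The socket is at (239,267), the can at (455,232) and the wrench at (233,115). Next I confirm the cover in a crop and measure.

Run:
```python
from h import *
T=load('t0.png');S=load('s0.png')
A=cv2.resize(T['frame'][190:290,90:210],None,fx=4,fy=4,interpolation=2);B=cv2.resize(T['frame'][190:290,290:370],None,fx=4,fy=4,interpolation=2)
cv2.imwrite('pics/c1.png',np.hstack([B,A])[:, :800])
WT,WS=pts(T),pts(S)
c0=np.nanmean(WT[235:240,318:345].reshape(-1,3),0);v0=np.nanmedian(WT[230:265,135:180].reshape(-1,3),0)
print(c0,v0)
def rect(W,c,r,z0,z1):
    m=(np.hypot(W[...,0]-c[0],W[...,1]-c[1])<r)&(W[...,2]>z0)&(W[...,2]<z1); P=W[m]
    (cx,cy),(w,h),a=cv2.minAreaRect(np.float32(P[:,:2]*1000)); return m.sum(),np.round([cx,cy,w,h,a],1),np.median(P[:,2]).round(4)
for n,W in(('top',WT),('scene',WS)):
    print(n,'block',rect(W,c0,.075,.013,.026),'rib',rect(W,c0,.06,.036,.055),'all',rect(W,c0,.075,.013,.055))
    print('face',rect(W,v0,.1,.038,.049),'lip',rect(W,v0,.1,.07,.085),'ring/pin',rect(W,v0,.05,.0495,.0535),rect(W,v0,.05,.055,.065))
    print('bench',np.nanmedian(W[300:400,100:200,2]) if n=='top' else np.nanmedian(W[250:270,150:200,2]))
```

```text
[ 0.49940418 -0.20494333  0.02570136] [0.48194025 0.15184902 0.04550733]
top block (np.int64(1424), array([ 500.7, -204.3,   80.1,   90.5,   70.1]), np.float64(0.0184)) rib (np.int64(206), array([ 500.6, -204.2,   13.9,   60.1,   70.5]), np.float64(0.0445)) all (np.int64(1644), array([ 500.7, -204.3,   80.1,   90.5,   70.1]), np.float64(0.0187))
face (np.int64(2257), array([477. , 158.6, 125.3, 110.4,  22.1]), np.float64(0.0444)) lip (np.int64(528), array([530.7, 175.5,  23.8,  90.2,  18.4]), np.float64(0.0763)) ring/pin (np.int64(288), array([472.9, 151.5,  50.8,  61.8,   0.6]), np.float64(0.051)) (np.int64(16), array([476.7, 161. ,  15.3,  32.8,  21.2]), np.float64(0.0566))
bench -0.0007085383122009681
scene block (np.int64(822), array([ 498.6, -200.6,   84.4,   90.7,   69.9]), np.float64(0.0178)) rib (np.int64(174), array([ 498.9, -202. ,   18.2,   59.1,   70.6]), np.float64(0.043)) all (np.int64(1069), array([ 498.6, -200.6,   84.4,   90.7,   69.9]), np.float64(0.0185))
face (np.int64(1600), array([481.1, 162.9, 127.2, 108.7,  18.2]), np.float64(0.0443)) lip (np.int64(593), array([529.7, 178.4,  27.3,  90.3,  19.2]), np.float64(0.0763)) ring/pin (np.int64(256), array([474.6, 160.5,  47.5,  52.2,  76.4]), np.float64(0.0508)) (np.int64(13), array([474.7, 160.8,   9.9,   6.7,  24.9]), np.float64(0.0561))
bench -0.001119220882911609
```

View pics/c1.png

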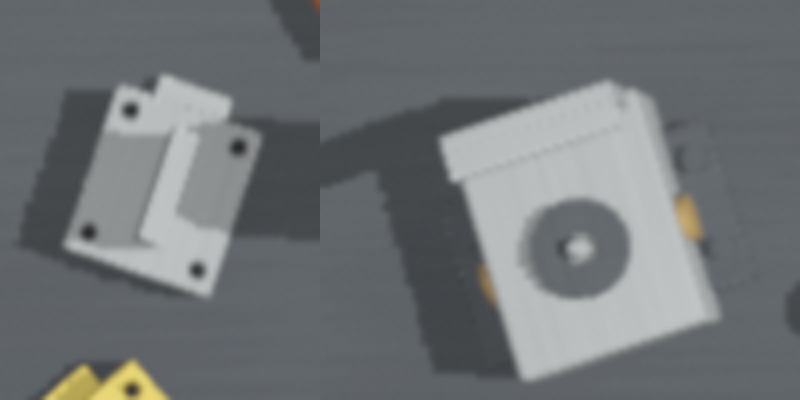

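The crop confirms it: the left object is the bare-metal cover, with the rib in the middle and the tongue at upper right (195,95). On the right is the valve body, lip at the top, with the ring and pin at (578,247). I'll move over the valve first and check it with the wrist camera on the way to the cover.

Add to h.py:
```python
def go(x,y,z,yaw_x_deg):
    """print shift/turn in tool axes to TCP target, tool -x along yaw (cover x), z down"""
    from scipy.spatial.transform import Rotation as Q
    s=monitor.read_state();R=np.array(s['ee_rot']);a=np.radians(yaw_x_deg)
    X=-np.array([np.cos(a),np.sin(a),0]);Z=np.array([0,0,-1.]);G=np.stack([X,np.cross(Z,X),Z],1)
    print('rotvec',Q.from_matrix(R.T@G).as_rotvec().round(4),'shift',(R.T@(np.array([x,y,z])-s['eef_pos'])).round(4),'t',s['time_s'],'F',np.round(s['contact_force'],1))
```

Run:
```python
from h import *
w=load('w0.png');print(w['origin'],w['attitude'].round(3).tolist())
go(.475,.16,.25,18.6)
```

```text
[0.12089447 0.64079462 0.37298327] [[0.292, -0.919, -0.265], [0.957, 0.28, 0.082], [-0.001, -0.277, 0.961]]
rotvec [-1.300e-03 -3.000e-04 -6.204e-01] shift [-0.4077 -0.3581 -0.0189] t 0.15 F [-0.4  0.6 -0.4]
```

The manual's scale: turns go in shares of pi rad. Converting my numbers, -0.62 rad / 3.1416 = -0.1974.

advance --rows '[[[0,0,-0.1974,-0.408,-0.358,-0.019,1],[0,0,-0.1974,-0.408,-0.358,-0.019,1],[0,0,-0.1974,-0.408,-0.358,-0.019,1],[0,0,-0.1974,-0.408,-0.358,-0.019,1],[0,0,-0.1974,-0.408,-0.358,-0.019,1],[0,0,-0.1974,-0.408,-0.358,-0.019,1],[0,0,-0.1974,-0.408,-0.358,-0.019,1],[0,0,-0.1974,-0.408,-0.358,-0.019,1],[0,0,-0.1974,-0.408,-0.358,-0.019,1],[0,0,-0.1974,-0.408,-0.358,-0.019,1],[0,0,-0.1974,-0.408,-0.358,-0.019,1],[0,0,-0.1974,-0.408,-0.358,-0.019,1],[0,0,-0.1974,-0.408,-0.358,-0.019,1],[0,0,-0.1974,-0.408,-0.358,-0.019,1]]]'

```text
time_s: 1.55
eef_pos: [0.4748, 0.1613, 0.25]
ee_rot: [[-0.947, -0.32, -0.001], [-0.32, 0.947, 0.0], [0.001, 0.0, -1.0]]
contact_force: [0.1, 0.5, -0.1]
gripper_width: 1.002
grip_force: 0.0
```

Run:
```python
from h import *
w=cap('wrist','w1.png');W=pts(w);v=np.array([.475,.16])
m0=np.hypot(W[...,0]-v[0],W[...,1]-v[1])<.1
for n,a,b in(('face',.04,.048),('lip',.07,.085),('pin',.0545,.065)):
    m=m0&(W[...,2]>a)&(W[...,2]<b)
    if n=='pin': m&=np.hypot(W[...,0]-v[0],W[...,1]-v[1])<.02
    P=W[m]; print(n,m.sum(),cv2.minAreaRect(np.float32(P[:,:2]*1000)) if len(P) else 0,np.median(P,0).round(4))
go(.5,-.204,.25,-19.6)
```

```text
face 6363 ((474.4527587890625, 157.45899963378906), (116.99530029296875, 100.30474090576172), 17.94771957397461) [0.4682 0.1564 0.0448]
lip 1538 ((528.834716796875, 175.15045166015625), (23.83255386352539, 90.12883758544922), 18.409414291381836) [0.528  0.1753 0.0767]
pin 57 ((471.39813232421875, 156.59829711914062), (9.23376178741455, 9.118119239807129), 61.08808898925781) [0.4712 0.1563 0.0566]
rotvec [-0.000e+00 -6.000e-04  6.684e-01] shift [ 9.330e-02 -3.544e-01  1.000e-04] t 1.6 F [ 0.2 -0.  -0.3]
```

View pics/w1.png

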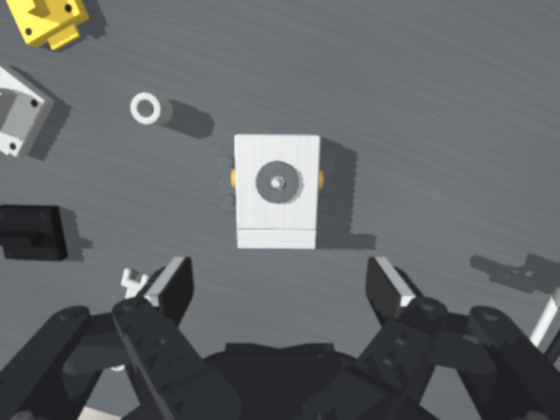

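The wrist view shows the valve face with the pin at (278,183) and the lip at (277,238), nearer the fingers. The socket is at (147,108). The pin is at about (0.472, 0.157) with yaw about 18.4°. Now over to the cover.

To row units: 0.668 rad / 3.1416 = 0.2126.

advance --rows '[[[0,0,0.2126,0.093,-0.354,0.05,1],[0,0,0.2126,0.093,-0.354,0.05,1],[0,0,0.2126,0.093,-0.354,0.05,1],[0,0,0.2126,0.093,-0.354,0.05,1],[0,0,0.2126,0.093,-0.354,0.05,1],[0,0,0.2126,0.093,-0.354,0.05,1],[0,0,0.2126,0.093,-0.354,0.05,1],[0,0,0.2126,0.093,-0.354,0.05,1],[0,0,0.2126,0.093,-0.354,0.05,1],[0,0,0.2126,0.093,-0.354,0.05,1]]]'

```text
time_s: 2.6
eef_pos: [0.5003, -0.2035, 0.2]
ee_rot: [[-0.942, 0.336, -0.001], [0.336, 0.942, 0.0], [0.001, 0.0, -1.0]]
contact_force: [0.7, 0.9, -0.1]
gripper_width: 0.998
grip_force: 0.0
```

Run:
```python
from h import *
w=cap('wrist','w2.png');W=pts(w);v=np.array([.5,-.204])
m0=np.hypot(W[...,0]-v[0],W[...,1]-v[1])<.075
for n,a,b in(('block',.013,.026),('rib',.038,.05)):
    P=W[m0&(W[...,2]>a)&(W[...,2]<b)]; print(n,len(P),cv2.minAreaRect(np.float32(P[:,:2]*1000)),np.median(P,0).round(4))
go(.5,-.204,.0225,-19.6)
```

```text
block 4820 ((498.3175354003906, -205.45956420898438), (80.21988677978516, 90.50169372558594), 69.92637634277344) [ 0.4945 -0.2033  0.0188]
rib 774 ((497.9375, -205.10430908203125), (13.61547565460205, 59.09746551513672), 70.0339126586914) [ 0.4959 -0.2047  0.0448]
rotvec [ 0.0004 -0.0006  0.0008] shift [-1.000e-04 -1.300e-03  1.776e-01] t 2.65 F [ 0.1  0.7 -0.5]
```

View pics/w2.png

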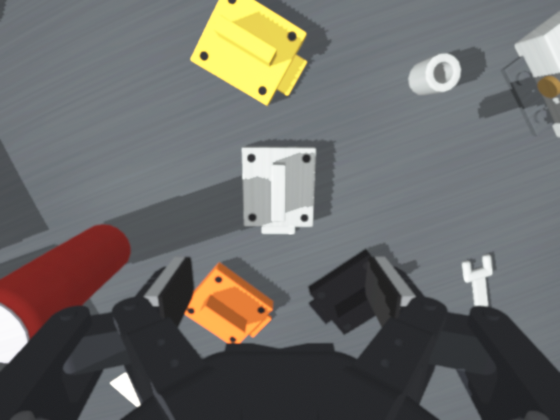

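The wrist view shows the cover at (279,187) with its rib vertical in the picture and the tongue at (278,229). The neighbours are well clear. Descending.

To row units: 0.005 rad / 3.1416 = 0.0016.

advance --rows '[[[0,0,0.0016,0.001,-0.0014,0.05,0.7],[0,0,0.0016,0.001,-0.0014,0.1,0.7],[0,0,0.0016,0.001,-0.0014,0.14,0.7],[0,0,0.0016,0.001,-0.0014,0.165,0.7],[0,0,0.0016,0.001,-0.0014,0.177,0.7],[0,0,0.0016,0.001,-0.0014,0.177,0.7]]]'

```text
time_s: 3.25
eef_pos: [0.4982, -0.2041, 0.0224]
ee_rot: [[-0.941, 0.34, -0.002], [0.34, 0.941, 0.001], [0.002, 0.0, -1.0]]
contact_force: [0.2, -0.2, 0.5]
gripper_width: 0.7
grip_force: 0.0
```

advance --rows '[[[0,0,0,0,0,0,0],[0,0,0,0,0,0,0],[0,0,0,0,0,0,0],[0,0,0,0,0,0,0],[0,0,0,0,0,0,0],[0,0,0,0,0,0,0],[0,0,0,0,0,0,0],[0,0,0,0,0,0,0],[0,0,0,0,0,0,0],[0,0,0,0,0,0,0]]]' --grip_force 90

```text
time_s: 4.25
eef_pos: [0.4996, -0.2058, 0.0249]
ee_rot: [[-0.94, 0.342, 0.002], [0.342, 0.94, 0.0], [-0.002, 0.001, -1.0]]
contact_force: [-2.8, 2.2, 9.5]
gripper_width: 0.14
grip_force: 88.5
```

advance --rows '[[[0,0,0,0,0,-0.02,0],[0,0,0,0,0,-0.06,0],[0,0,0,0,0,-0.11,0],[0,0,0,0,0,-0.15,0],[0,0,0,0,0,-0.15,0],[0,0,0,0,0,-0.15,0]]]'

```text
time_s: 4.85
eef_pos: [0.4988, -0.2057, 0.1739]
ee_rot: [[-0.94, 0.342, 0.002], [0.342, 0.94, 0.001], [-0.002, 0.001, -1.0]]
contact_force: [-0.5, 1.2, -4.5]
gripper_width: 0.137
grip_force: 88.7
```

Run:
```python
from h import *
w=cap('wrist','w3.png');W=pts(w);s=monitor.read_state();R=np.array(s['ee_rot']);L=(W-s['eef_pos'])@R
m0=(abs(L[...,0])<.07)&(abs(L[...,1])<.06)
for n,a,b in(('block',-.006,.012),('rib',-.03,-.012)):
    m=m0&(L[...,2]>a)&(L[...,2]<b);P=L[m]
    if len(P)<9: print(n,len(P));continue
    A=np.c_[P[:,:2],np.ones(len(P))];k=np.linalg.lstsq(A,P[:,2],rcond=None)[0]
    print(n,len(P),cv2.minAreaRect(np.float32(P[:,:2]*1000)),np.median(P,0).round(4),'plane',k.round(4))
go(.49,-.02,.2,18.4);print(s['eef_pos'],s['grip_force'],s['gripper_width'])
```

```text
block 12521 ((10.784008026123047, -1.6425361633300781), (69.6705322265625, 80.40079498291016), 0.09035148471593857) [ 0.0239 -0.0022  0.0048] plane [ 0.003  -0.0003  0.0047]
rib 4416 ((1.253396987915039, -3.3547630310058594), (60.10612487792969, 37.099544525146484), 20.762975692749023) [ 0.0069 -0.0017 -0.0211] plane [ 0.0192 -0.0038 -0.0213]
rotvec [ 8.000e-04 -6.000e-04 -6.697e-01] shift [ 0.0709  0.1715 -0.0272] t 4.9 F [-0.4  1.2 -3.1]
[ 0.49806866 -0.20537205  0.17269743] 88.64824533462524 0.14279191173351324
```

View pics/w3.png

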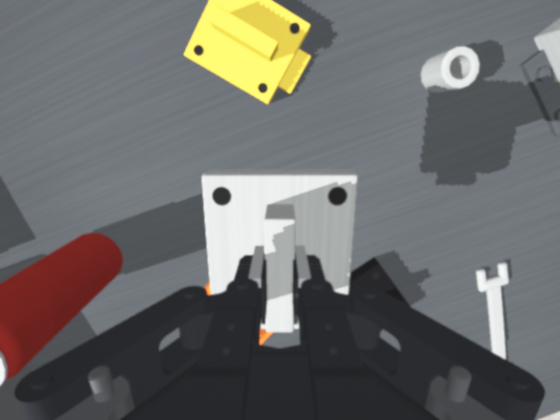

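The cover is held level at (280,235), and its underside is about 24.5 mm below the TCP. Next I go to the pre-slide point, 50 mm back from home along the valve's x.

Run:
```python
from h import *
go(.4246,.1422,.13,18.4)
```

```text
rotvec [ 8.000e-04 -6.000e-04 -6.697e-01] shift [0.1877 0.3016 0.043 ] t 4.9 F [-0.4  1.2 -3.1]
```

To row units: -0.67 rad / 3.1416 = -0.2133.

advance --rows '[[[0,0,-0.2133,0.188,0.302,0,0],[0,0,-0.2133,0.188,0.302,0,0],[0,0,-0.2133,0.188,0.302,0,0],[0,0,-0.2133,0.188,0.302,0,0],[0,0,-0.2133,0.188,0.302,0,0],[0,0,-0.2133,0.188,0.302,0,0],[0,0,-0.2133,0.188,0.302,0,0],[0,0,-0.2133,0.188,0.302,0.02,0],[0,0,-0.2133,0.188,0.302,0.043,0],[0,0,-0.2133,0.188,0.302,0.043,0],[0,0,-0.2133,0.188,0.302,0.043,0]]]'

```text
time_s: 6.0
eef_pos: [0.4243, 0.1415, 0.1294]
ee_rot: [[-0.949, -0.315, -0.003], [-0.315, 0.949, -0.002], [0.003, -0.001, -1.0]]
contact_force: [-0.7, -0.4, -5.0]
gripper_width: 0.14
grip_force: 89.0
```

Run:
```python
from h import *
cap('scene','s1.png');w=cap('wrist','w4.png');s=monitor.read_state();R=np.array(s['ee_rot'])
W=pts(w);L=(W-s['eef_pos'])@R
m=(L[...,0]>.02)&(L[...,0]<.07)&(abs(L[...,1])<.06)&(L[...,2]>-.006)&(L[...,2]<.014);P=L[m]
A=np.c_[P[:,:2],np.ones(len(P))];print(len(P),cv2.minAreaRect(np.float32(P[:,:2]*1000)),np.linalg.lstsq(A,P[:,2],rcond=None)[0].round(4))
T=cap('top','t1.png');W=pts(T)
for nm,C in(('top',T),('scene',load('s1.png'))):
    W=pts(C);v=[.53,.177];z=W[...,2]
    r=np.hypot(W[...,0]-v[0],W[...,1]-v[1])
    P=W[(r<.06)&(z>.07)&(z<.085)];print(nm,'lip',len(P),cv2.minAreaRect(np.float32(P[:,:2]*1000)))
    L=(W-s['eef_pos'])@R
    m=(abs(L[...,0])<.06)&(abs(L[...,1])<.06)&(L[...,2]>-.003)&(L[...,2]<.012);P=L[m];print('block in tool',len(P),cv2.minAreaRect(np.float32(P[:,:2]*1000)),np.median(P[:,2]))
go(.4246,.1422,.086,18.4);print(s['eef_pos'])
```

```text
7590 ((33.9354133605957, -1.1389045715332031), (27.85161018371582, 80.0417251586914), 0.009090885519981384) [0.0354 0.0001 0.0051]
top lip 529 ((530.7820434570312, 175.31472778320312), (23.608989715576172, 90.61231231689453), 18.40007209777832)
block in tool 882 ((0.9920272827148438, -0.9472618103027344), (80.69693756103516, 90.75358581542969), 89.97972106933594) 0.006584884092913386
scene lip 585 ((529.6737670898438, 178.43589782714844), (26.46393394470215, 90.32447814941406), 18.659631729125977)
block in tool 993 ((-7.027896881103516, 1.9665374755859375), (79.97351837158203, 76.45247650146484), 89.5094985961914) 0.008270834361815214
rotvec [ 0.0002  0.001  -0.0009] shift [0.001  0.0004 0.0451] t 6.15 F [ 1.   0.  -3.4]
[0.42549781 0.14191383 0.1308449 ]
```

View pics/s1.png

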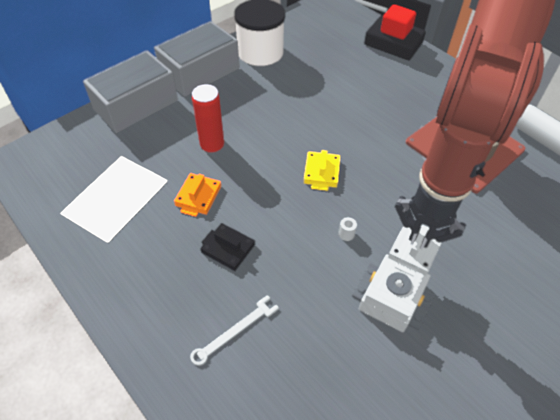

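The scene view shows the cover held at (412,250), just behind the ring and pin at (400,283), with the tongue pointing at the lip. The wrist plane fit suggests a 2° pitch, so I check that with the top camera.

Run:
```python
from h import *
s=monitor.read_state();R=np.array(s['ee_rot'])
def fit(n,C):
    L=(pts(C)-s['eef_pos'])@R
    m=(abs(L[...,0])<.043)&(abs(L[...,1])<.038)&(abs(L[...,1])>.013)&(L[...,2]>-.004)&(L[...,2]<.013);P=L[m];A=np.c_[P[:,:2],np.ones(len(P))]
    for _ in range(3):
        k=np.linalg.lstsq(A,P[:,2],rcond=None)[0];r=P[:,2]-A@k;q=abs(r)<max(.0005,2*r.std());P,A=P[q],A[q]
    print(n,len(P),P[:,0].min().round(3),P[:,0].max().round(3),k.round(4),r.std().round(5))
fit('w',load('w4.png'));fit('t',load('t1.png'));fit('s',load('s1.png'))
print(s['torque'],R.round(4).tolist())
```

```text
w 7448 -0.021 0.043 [-0.0078  0.0003  0.0068] 0.00051
t 446 -0.043 0.043 [-0.0035 -0.0046  0.0067] 0.00134
s 632 -0.043 0.03 [-0.0037  0.0016  0.0085] 0.00112
[-0.0498721  -0.07705992 -0.00841238] [[-0.9492, -0.3148, 0.0008], [-0.3148, 0.9492, 0.0005], [-0.001, 0.0003, -1.0]]
```

advance --rows '[[[0,0,0,0,0,0.02,0],[0,0,0,0,0,0.035,0],[0,0,0,0,0,0.043,0],[0,0,0,0,0,0.043,0],[0,0,0,0,0,0.043,0],[0,0,0,0,0,0.043,0]]]'

```text
time_s: 6.75
eef_pos: [0.4257, 0.1425, 0.0882]
ee_rot: [[-0.949, -0.316, 0.001], [-0.316, 0.949, 0.001], [-0.001, 0.0, -1.0]]
contact_force: [0.0, 0.2, -3.7]
gripper_width: 0.138
grip_force: 89.1
```

```bash
python3 -c "
from h import *
go(.473,.158,.0867,18.4)"
```

```text
rotvec [ 0.0003  0.0014 -0.    ] shift [-0.0497 -0.0002  0.0016] t 6.75 F [ 0.   0.2 -3.7]
```

advance --rows '[[[0,0,0,0,0,0.0015,0],[0,0,0,-0.01,0,0.0015,0],[0,0,0,-0.02,0,0.0015,0],[0,0,0,-0.03,0,0.0015,0],[0,0,0,-0.04,0,0.0015,0],[0,0,0,-0.0497,0,0.0015,0],[0,0,0,-0.0497,0,0.0015,0],[0,0,0,-0.0497,0,0.0015,0],[0,0,0,-0.0497,0,0.0015,0]]]'

```text
time_s: 7.65
eef_pos: [0.4719, 0.1577, 0.0857]
ee_rot: [[-0.949, -0.316, -0.001], [-0.316, 0.949, -0.0], [0.001, -0.0, -1.0]]
contact_force: [-0.7, 0.3, -3.4]
gripper_width: 0.139
grip_force: 89.1
```

Run:
```python
from h import *
T=cap('top','t2.png');S=cap('scene','s2.png');s=monitor.read_state();R=np.array(s['ee_rot'])
for n,C in(('t',T),('s',S)):
    L=(pts(C)-s['eef_pos'])@R
    m=(L[...,0]>.012)&(L[...,0]<.06)&(abs(L[...,1])<.06)&(abs(L[...,2]-.0065)<.006);P=L[m];print(n,len(P),P[:,0].max(),np.percentile(P[:,1],[.5,99.5]),np.median(P[:,2]))
go(.473,.158,.0867,18.4)
cv2.imwrite('pics/c2.png',np.hstack([cv2.resize(T['frame'][190:290,100:200],None,fx=4,fy=4),cv2.resize(S['frame'][230:330,350:450],None,fx=4,fy=4)]))
```

```text
t 551 0.046726170530794475 [-0.04114011  0.03843941] 0.006777929159507512
s 84 0.03945870509370172 [-0.03780957  0.04072328] 0.006704084334399637
rotvec [ 0.0001 -0.0003  0.    ] shift [-0.0011 -0.0002 -0.0009] t 7.75 F [ 0.  -0.3 -3.3]
```

View pics/c2.png

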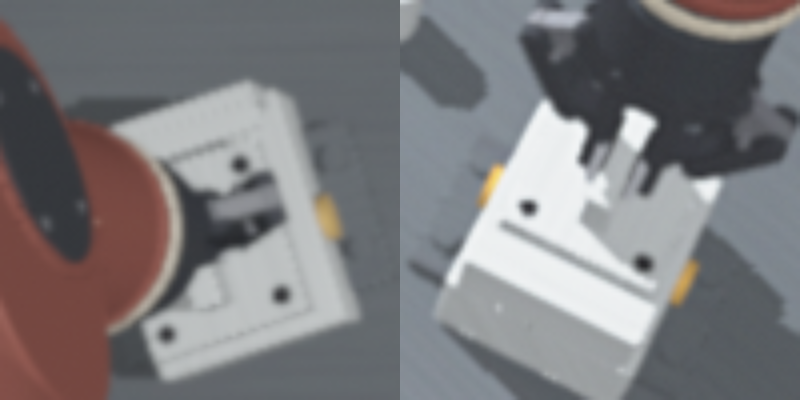

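The crops show the cover centred on the body, with its front edge at the lip (left (195,155), right (580,255)) and the tongue underneath. There are no contact forces. Lowering onto the pin.

advance --rows '[[[0,0,0,0,0,0.0015,0],[0,0,0,0,0,0.003,0],[0,0,0,0,0,0.0045,0],[0,0,0,0,0,0.006,0],[0,0,0,0,0,0.0075,0],[0,0,0,0,0,0.0075,0],[0,0,0,0,0,0.0075,0]]]'

```text
time_s: 8.45
eef_pos: [0.4723, 0.1579, 0.0783]
ee_rot: [[-0.949, -0.316, -0.0], [-0.316, 0.949, -0.0], [0.0, -0.0, -1.0]]
contact_force: [0.1, -0.9, -3.3]
gripper_width: 0.142
grip_force: 89.1
```

```bash
python3 -c "
from h import *
go(.473,.158,.0867,18.4)"
```

```text
rotvec [-0.0001 -0.0001 -0.    ] shift [-0.0007 -0.0002 -0.0084] t 8.45 F [ 0.1 -0.9 -3.3]
```

advance --rows '[[[0,0,0,0,0,0.0015,0],[0,0,0,0,0,0.003,0],[0,0,0,0,0,0.004,0],[0,0,0,0,0,0.004,0],[0,0,0,0,0,0.004,0]]]'

```text
time_s: 8.95
eef_pos: [0.4724, 0.158, 0.0747]
ee_rot: [[-0.949, -0.316, 0.0], [-0.316, 0.949, 0.0], [-0.0, 0.0, -1.0]]
contact_force: [-3.0, -0.8, 4.7]
gripper_width: 0.14
grip_force: 90.2
```

advance --rows '[[[0,0,0,0,0,0.001,0],[0,0,0,0,0,0.002,0],[0,0,0,0,0,0.003,0],[0,0,0,0,0,0.003,0],[0,0,0,0,0,0.003,0]]]'

```text
time_s: 9.45
eef_pos: [0.4724, 0.158, 0.0719]
ee_rot: [[-0.949, -0.316, 0.0], [-0.316, 0.949, 0.0], [-0.0, 0.0, -1.0]]
contact_force: [-2.6, -1.9, 7.8]
gripper_width: 0.141
grip_force: 90.5
```

advance --rows '[[[0,0,0,0.0005,0,0.001,0],[0,0,0,0.0005,0,0.002,0],[0,0,0,0.0005,0,0.003,0],[0,0,0,0.0005,0,0.003,0],[0,0,0,0.0005,0,0.003,0]]]'

```text
time_s: 9.95
eef_pos: [0.4724, 0.158, 0.0698]
ee_rot: [[-0.949, -0.316, 0.001], [-0.316, 0.949, 0.001], [-0.001, 0.001, -1.0]]
contact_force: [-7.4, -2.9, 17.8]
gripper_width: 0.143
grip_force: 92.2
```

```bash
python3 -c "
from h import *
print(monitor.read_state()['torque'])"
```

```text
[-0.55354919  1.37592797  0.02971506]
```

advance --rows '[[[0,0,0,0.0005,0,0,0],[0,0,0,0.001,0,0,0],[0,0,0,0.001,0,0,0]]]'

```text
time_s: 10.25
eef_pos: [0.4724, 0.158, 0.0698]
ee_rot: [[-0.949, -0.316, 0.003], [-0.316, 0.949, 0.002], [-0.003, 0.001, -1.0]]
contact_force: [-0.6, -1.5, 11.9]
gripper_width: 0.138
grip_force: 91.3
```

advance --rows '[[[0,0,0,0,0,0.001,0],[0,0,0,0,0,0.002,0],[0,0,0,0,0,0.002,0],[0,0,0,0,0,0.002,0]]]'

```text
time_s: 10.65
eef_pos: [0.4724, 0.158, 0.0697]
ee_rot: [[-0.949, -0.315, 0.002], [-0.315, 0.949, 0.002], [-0.003, 0.001, -1.0]]
contact_force: [-13.1, -4.7, 38.9]
gripper_width: 0.138
grip_force: 95.2
```

Run:
```python
from h import *
T=cap('top','t3.png');S=cap('scene','s3.png');s=monitor.read_state();R=np.array(s['ee_rot']);print(s['torque'])
B,zt=load('t0.png'),None
for n,C,C0 in(('t',T,B),('s',S,load('s0.png'))):
    W=pts(C);L=(W-s['eef_pos'])@R;W0=pts(C0);L0=(W0-s['eef_pos'])@R
    def pl(L,m):
        P=L[m];A=np.c_[P[:,:2],np.ones(len(P))]
        for _ in range(4):
            k=np.linalg.lstsq(A,P[:,2],rcond=None)[0];r=P[:,2]-A@k;q=abs(r)<max(.0005,2*r.std());P,A=P[q],A[q]
        return len(P),k.round(4)
    print(n,'cover',pl(L,(abs(L[...,0]-.001)<.043)&(abs(L[...,1])<.038)&(abs(L[...,1])>.013)&(abs(L[...,2]-.006)<.006)))
    print('  face before',pl(L0,(abs(L0[...,0]-.005)<.045)&(abs(L0[...,1])<.046)&(np.hypot(L0[...,0],L0[...,1])>.03)&(abs(L0[...,2]-.025)<.005)))
cv2.imwrite('pics/c3.png',np.hstack([cv2.resize(T['frame'][190:290,100:200],None,fx=4,fy=4),cv2.resize(S['frame'][230:330,350:450],None,fx=4,fy=4)]))
```

```text
[-1.16427088  2.69428078  0.02993329]
t cover (414, array([0.0023, 0.0008, 0.0063]))
  face before (1145, array([0.0014, 0.0035, 0.0253]))
s cover (563, array([ 0.0041, -0.0173,  0.0064]))
  face before (862, array([ 0.0033, -0.012 ,  0.0254]))
```

View pics/c3.png

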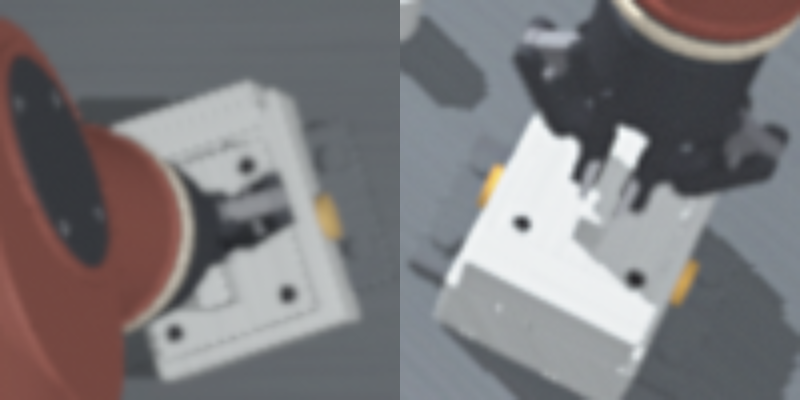

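Both cameras put the block top 19.0 mm above the face, so the cover is flush and level. I ease off the push and the side force a little, then check it holds.

advance --rows '[[[0,0,0,0.0005,0,0,0],[0,0,0,0.001,0,0,0],[0,0,0,0.001,0,0,0],[0,0,0,0.001,0,0,0],[0,0,0,0.001,0,0,0]]]'

```text
time_s: 11.25
eef_pos: [0.4724, 0.158, 0.0697]
ee_rot: [[-0.949, -0.315, 0.004], [-0.315, 0.949, 0.003], [-0.005, 0.001, -1.0]]
contact_force: [-6.8, -3.7, 32.6]
gripper_width: 0.144
grip_force: 94.3
```

advance --rows '[[[0,0,0,0,0,0,0],[0,0,0,0,0,0,0],[0,0,0,0,0,0,0],[0,0,0,0,0,0,0],[0,0,0,0,0,0,0],[0,0,0,0,0,0,0],[0,0,0,0,0,0,0],[0,0,0,0,0,0,0]]]'

```text
time_s: 12.05
eef_pos: [0.4724, 0.158, 0.0697]
ee_rot: [[-0.949, -0.315, 0.004], [-0.315, 0.949, 0.003], [-0.005, 0.001, -1.0]]
contact_force: [-7.6, -4.4, 33.4]
gripper_width: 0.14
grip_force: 94.3
```

To row units: 0.003 rad / 3.1416 = 0.001.

advance --rows '[[[0,0.001,0,0,0,0,0],[0,0.0019,0,0,0,0,0],[0,0.0019,0,0,0,0,0],[0,0.0019,0,0,0,0,0],[0,0.0019,0,0,0,0,0]]]'

```text
time_s: 12.55
eef_pos: [0.4723, 0.158, 0.0697]
ee_rot: [[-0.949, -0.315, -0.001], [-0.315, 0.949, 0.001], [0.001, 0.001, -1.0]]
contact_force: [-8.4, -3.1, 33.3]
gripper_width: 0.136
grip_force: 94.4
```

Run:
```python
from h import *
s=monitor.read_state();R=np.array(s['ee_rot']);print(R.round(4).tolist(),s['torque'],s['contact_force'])
for n,C in(('t',cap('top','t4.png')),('s',cap('scene','s4.png'))):
    L=pts(C)-s['eef_pos'];L=L@np.array([[-.949,-.3155,0],[-.3155,.949,0],[0,0,-1]])
    P=L[(abs(L[...,0]-.001)<.043)&(abs(L[...,1])<.038)&(abs(L[...,1])>.013)&(abs(L[...,2]-.006)<.006)];A=np.c_[P[:,:2],np.ones(len(P))]
    for _ in range(4):
        k=np.linalg.lstsq(A,P[:,2],rcond=None)[0];r=P[:,2]-A@k;q=abs(r)<max(.0005,2*r.std());P,A=P[q],A[q]
    print(n,len(P),k.round(4))
```

```text
[[-0.949, -0.3154, -0.0013], [-0.3154, 0.949, 0.0011], [0.0009, 0.0014, -1.0]] [-0.83752155  1.55263522 -0.01539431] [-8.42372157 -3.14487661 33.34707998]
t 408 [ 0.0064 -0.0055  0.0063]
s 574 [-0.0006 -0.0155  0.0063]
```

The tool is vertical, the cover is flush (same 19.0 mm height) and the push is steady. Handing in.

```bash
python3 -c "
from plant import job
print(job.close_job())"
```

```text
the job is handed in; nothing more can be done
None
```

The cover is on the valve body with its tongue under the lip and the pin in the hole, measured flush and level, and was handed in at about 12.6 s with the arm still holding it down (about 33 N at the wrist); the verdict was not shown.

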